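# Clamp the cold chisel for grinding with the locking slide

## Robot

A 6-joint arm with a two-finger parallel gripper is mounted at the origin on a cart in front of the work surface, level with it; the furniture and walls round the work are solid. World frame = base frame: x ahead of the robot, y to its left, z up, the work surface at z = 0. Lengths are in m, angles in rad, forces in N, time in s.
With the tool pointing down it reaches from about 0.375 to 0.825 m from the base axis. Payload 5.5 kg.
Tool frame: the origin (TCP) lies at the very end of the fingers, on their centre line; the grasp point (between the pads) lies 19 mm behind it (robot.tcp_to_grasp is the distance from the TCP to the grasp point, in m); z points along the fingers, y is the line along which they close (so a half turn about z gives the same grasp; the last joint's range is limited). The gripper opens to 85 mm and grips with 20 to 120 N. Pads are 22 mm wide; open, the fingers measure 114 mm over their backs; the gripper's body (76 mm by 85 mm) begins 54 mm behind the grasp point. The pads swing forward as they close: fully open they stand 13 mm farther back than shut.
Start: joints at [1.319, 0.314, -0.047, 1.21, 0, 1.571], TCP at [0.149, 0.581, 0.231] pointing down, gripper open.
Joint ranges: [-2.67, 2.67], [-0.69, 1.73], [-1.03, 1.25], [-2.08, 2.16], [-1.42, 1.45], [-3.14, 3.14]. Speed limits (rad/s): [2.39, 2.39, 3.01, 3.14, 3.14, 3.14].

## Interface

Orientations are given as a rotation vector (axis times angle).
In Python, from workcell import robot gives the robot as it stands.
- The arm moves only by the tool jog_arm, never from a script. Its argument "rows" is a list of rows, each a list of 3 entries, a list of its own where there are three numbers: the shift along the tool's x, y, z in mm, then the turn, a rotation vector about the tool's x, y, z in rad, then the opening in per cent of the stroke, from 0 (shut) to 100 (fully open). A call has 1 to 20 rows; each row shifts and turns the commanded pose from where the row before left it, along the tool's axes as they then stand; what a row does not reach is not made up. A row lasts 1/8 s, in which the tool goes at most 62.5 mm and 10.7 degrees, less where a joint would pass 70% of its speed; a pose out of reach is approached as far as the arm can. A call is refused whole if a number of a shift passes 62.5 or a number of a turn 0.188, either way. A call with a gripper value outside its range is refused whole. The fingers move at their own pace and stop on an object; the grip force is fixed at half the most. Time passes only in rows, so rows that do not move let the fingers close. It gives the time, the measured TCP pose, the force, the opening and the grip force at its end, in the units of the state.
- robot.get_state(): the state, without advancing time (a new reading comes with each control period).
- robot.snapshot(name): name is "scene" or "side" or "wrist"; returns the picture (384x512x3 uint8, red, green, blue); there is no depth.
- robot.calibration(name): a dict with "fovy" (degrees; the focal length in pixels is half the picture's height over the tangent of half this angle, whatever the lens; pixels are square), "cx", "cy" (the principal point, pixels), "distortion" ([k1, k2, p1, p2, k3] as OpenCV has them; the pictures are not rectified), "extrinsics" (4x4, takes a point from camera to world coordinates). Camera axes: x right, y down, z forward; pixel columns grow to the right and rows downward; lengths in m; the calibration is good to about 2 mm. A picture is of the moment at which its call begins: read the wrist's pose just before it. calibration takes no time and is no camera call; for the wrist camera it gives the pose at the moment of the call.
- robot.job_done(): hands the job in; it is judged then, once.
Trained networks look in the newest picture that a camera, given by its name, has taken for a name from the list of things; names that differ only in an ending like _2 or _b are one class to them, and where a whole thing is asked for, a point or a joint stands for the part that bears it (a point fixed in the world has none). Each returns a list of dicts, best first, with "p" (0 to 1); they miss things now and then, are a little off and sometimes report something else, mostly with a low value. They report only what shows in the picture. A call takes as long as a camera call.
- robot.outline_of(target, camera): "pixels" (384x512 bool, what is visible of it) and "uv" ([column, row] in pixels, amid what is visible of it).
The state is a dict: "t": time; "joint_positions": joint angles; "joint_velocities": joint speeds; "joint_efforts": joint torques, N m; "tcp_pos": TCP position; "ee_rot": TCP orientation; "force": force on the tool from outside, world axes, zero at the start; "wrist_torque": the same for the moment, N m; "gripper_width": finger opening in m; "grasp_force": force on a finger pad.
Only numpy, scipy, OpenCV 4.12 (cv2) and the standard library are available. Lean on these libraries where they do the work, as an engineer would, in place of code of your own. Each camera call takes 0.05 s, during which the arm holds its last target. There are 200 camera calls.

## Task

Get the cold chisel ready for grinding: lay it flat across the bed of the sliding clamp, between its open jaws and about centred between their ends, with its cutting edge pointing right (towards the grinder), and let go of it. Then squeeze the sprung lock tab towards the upright grip plate beside it and, keeping it squeezed, slide the jaw forward until it pushes the chisel up against the fixed jaw; let go there so that the tab springs fully back out and the slide is locked with the chisel between the jaws. Leave the spanner, the bolt and the try square where they lie.

Things in the scene. Friction and masses are not known exactly. Their poses are not given: they have to be found in the camera images.
- clamp: Sliding clamp screwed to the board, immovable: dark steel base plate 255 (x) x 110 (y) x 16 mm; its top is the bed at z 16. Origin on the underside; plate spans x -130 to +125, y -51 to +59. +x: closing direction (away from the robot, within 0.3 rad of straight ahead); +y: left.
- fixed_jaw (a point): Middle of the gripping face of the fixed jaw, at its foot on the bed (clamp frame x +100, y 0, z 16); axes as the clamp's. The jaw is a steel block 76 mm wide (y -38 to +38), 22 mm thick, top at z 46; its face looks to -x.
- bed_mid (a point): Point on the bed (clamp frame x +50, y 0, z 16) between the open jaws: a good place for the middle of the chisel.
- end_notch (a point): End notch of the notched lock bar that runs along the clamp's left edge (bar: clamp frame x -113 to +22, y +42 to +58, z 16 to 30). It takes the lock tab's nose at jaw travel 101.5 to 109.5 mm. A middle notch for thicker work takes it at 56 to 62 mm, a long parking slot at 0 to 24 mm.
- jaw (a joint): Travel of the sliding jaw, m: 0 open, grows along the clamp's +x; gap between jaw faces = 125 mm minus travel. Starts at 0 to 0.020; about 0.106 with the chisel pushed against the fixed jaw (end 0.110). Slides with about 1.5 N friction, tab squeezed; tab out, it is blocked in its slot or notch. Let go between notches, the tab stays about 6 mm in: not locked.
- jaw_grip (a point): Moves with the jaw; axes as the clamp's; z 68, 75 mm behind the sliding jaw's face (that block: y -38 to +38, 22 mm thick, top z 45). Middle of the squeeze: grip plate (grey, fixed to the jaw, 34 mm long, up to z 88) with outer face 20 mm to its -y, lock tab with outer face 20 mm to its +y. Outside width 40 mm, 30 mm with the tab fully in (middle then 5 mm to -y).
- tab (a joint): Lock tab, m: 0 = sprung fully out (nose in a slot or notch: locked), grows as it is pressed towards the grip plate (clamp's -y); nose free of the bar above 0.006; stop at 0.010. Spring about 2 N at first, 6 N fully in; it returns by itself.
- tab_pad (a point): Centre of the lock tab's outer (left) face, z 65; moves with tab and jaw; axes as the clamp's. The tab is a dark steel plate 32 mm long (x), 8 mm thick, z 40 to 86.
- cold_chisel: Grey steel cold chisel, 158 mm long (its y axis), 20 mm wide (x) at the edge tapering to 16 at the head, 16 mm high, 0.26 kg, lying on the board left or right of the clamp. Origin in the middle of the underside; the cutting edge is the -y end, the struck head the +y end. Starts with the edge to the right, within 0.5 rad.
- chisel_edge (a point): Middle of the chisel's cutting edge (79 mm from the chisel's origin along its -y).
- pin_spanner: Bystander: flat black pin spanner 158 x 44 x 8 mm lying on the board on the other side of the clamp from the chisel. Origin in the middle of the underside.
- bolt: Bystander: large rusty bolt 89 mm long lying on the board, right of the clamp. Origin in the middle of the underside.
- try_square: Bystander: small engineer's square 116 x 70 x 16 mm lying near the front edge of the board, right. Origin in the middle of the underside.

How it is judged:
By the outcome, as a careful person would: the job done as asked, in the order asked, and still so for the second after the job is handed in, with the robot touching nothing.
It also fails if it takes over 53 s, if anything falls off the work surface, if the arm or the gripper's body presses on something with over 40 N, if the wrist force passes 120 N, or if a joint passes its speed limit or range.

## Working session

There is one attempt and no reset: what is moved stays moved. The work goes in short steps, Python scripts to look and compute and a tool call to move; the robot and the scene stay as the last step left them, time stands still between calls to the robot, and variables do not carry over. Pictures are saved under pics/ and viewed, at most 10 in all, crops included, and the job is handed in when it is done.

Besides the shell and the picture viewer there is one more tool, called after "Emit:" as a command line: name --argument value ..., lists and objects as JSON in quotes. jog_arm: Moves the arm, as the interface text tells. Its arguments: {"type":"object","properties":{"rows":{"type":"array","items":{"type":"array"}}},"required":["rows"]}

```bash
mkdir -p pics; cat > h.py <<'E'
import numpy as np, cv2
from workcell import robot
from scipy.spatial.transform import Rotation as R
def K(c):
    f=192/np.tan(np.radians(c['fovy'])/2); return np.array([[f,0,c['cx']],[0,f,c['cy']],[0,0,1.]])
def ray(name,uv,z,c=None):
    c=c or robot.calibration(name); E=np.array(c['extrinsics'])
    p=cv2.undistortPoints(np.array(uv,float).reshape(-1,1,2),K(c),np.array(c['distortion'],float)).reshape(-1,2)
    d=np.c_[p,np.ones(len(p))]@E[:3,:3].T; o=E[:3,3]
    return o+d*((z-o[2])/d[:,2])[:,None]
def proj(name,P,c=None):
    c=c or robot.calibration(name); E=np.linalg.inv(np.array(c['extrinsics']))
    r=cv2.Rodrigues(E[:3,:3])[0]
    return cv2.projectPoints(np.array(P,float).reshape(-1,1,3),r,E[:3,3],K(c),np.array(c['distortion'],float))[0].reshape(-1,2)
def snap(name,fn=None):
    im=robot.snapshot(name)
    if fn: cv2.imwrite('pics/'+fn,im[:,:,::-1])
    return im
E
python3 - <<'E'
from h import *
ims=[]
for n in ['scene','side']:
    ims.append(snap(n)); c=robot.calibration(n); print(n,np.round(c['extrinsics'],3).tolist(),c['fovy'])
    for t in ['cold_chisel','clamp','jaw','tab','jaw_grip','pin_spanner','bolt','try_square']:
        o=robot.outline_of(t,n)
        for q in o[:2]:
            m=q['pixels']; 
            cn=max(cv2.findContours(m.astype('uint8'),0,2)[0],key=cv2.contourArea); 
            b=cv2.boxPoints(cv2.minAreaRect(cn))
            print(t,round(q['p'],2),np.round(q['uv']),m.sum(),np.round(ray(n,b,0.01)[:,:2],3).tolist(), np.round(b).tolist())
            np.save(f'{n}_{t}.npy',m) if q is o[0] else 0
cv2.imwrite('pics/a.png',ims[0][:,:,::-1]);cv2.imwrite('pics/b.png',ims[1][:,:,::-1])
s=robot.get_state();print(s['t'],s['tcp_pos'],s['ee_rot'])
E
```

```text
scene [[-0.896, -0.304, 0.323, 0.063], [-0.444, 0.634, -0.633, 0.894], [-0.012, -0.71, -0.704, 1.065], [0.0, 0.0, 0.0, 1.0]] 43.78960556239541
cold_chisel 0.52 [305. 139.] 102 [[0.538, -0.367], [0.522, -0.374], [0.477, -0.264], [0.492, -0.256]] [[301.0, 131.0], [306.0, 131.0], [306.0, 153.0], [301.0, 153.0]]
clamp 0.9 [236. 190.] 2055 [[0.704, 0.073], [0.764, -0.083], [0.52, -0.103], [0.48, 0.048]] [[196.0, 197.0], [205.0, 161.0], [274.0, 179.0], [265.0, 215.0]]
jaw 0.74 [255. 190.] 625 [[0.59, 0.015], [0.608, -0.117], [0.513, -0.099], [0.499, 0.028]] [[237.0, 196.0], [251.0, 168.0], [276.0, 180.0], [262.0, 208.0]]
jaw 0.65 [263. 192.] 186 [[0.556, -0.06], [0.528, -0.074], [0.485, 0.015], [0.512, 0.028]] [[258.0, 184.0], [268.0, 184.0], [268.0, 207.0], [258.0, 207.0]]
tab 0.46 [262. 188.] 153 [[0.553, -0.061], [0.528, -0.074], [0.489, 0.008], [0.513, 0.02]] [[259.0, 184.0], [268.0, 184.0], [268.0, 205.0], [259.0, 205.0]]
jaw_grip 0.63 [254. 191.] 598 [[0.59, 0.013], [0.608, -0.115], [0.514, -0.097], [0.501, 0.026]] [[238.0, 196.0], [251.0, 169.0], [275.0, 181.0], [262.0, 208.0]]
pin_
[... 814 characters left out ...]
5, 0.152], [0.613, 0.158], [0.586, -0.031], [0.492, -0.035]] [[241.0, 190.0], [271.0, 188.0], [274.0, 215.0], [243.0, 218.0]]
jaw_grip 0.6 [254. 208.] 601 [[0.508, 0.153], [0.615, 0.14], [0.582, -0.043], [0.488, -0.031]] [[242.0, 190.0], [273.0, 190.0], [273.0, 217.0], [242.0, 217.0]]
pin_spanner 0.41 [235. 179.] 120 [[0.485, 0.362], [0.526, 0.373], [0.518, 0.202], [0.481, 0.193]] [[230.0, 167.0], [240.0, 166.0], [243.0, 184.0], [233.0, 186.0]]
try_square 0.41 [204. 254.] 126 [[0.363, -0.237], [0.369, -0.171], [0.391, -0.179], [0.384, -0.244]] [[201.0, 262.0], [203.0, 246.0], [212.0, 247.0], [210.0, 263.0]]
0.9 [0.14947574 0.58106808 0.23132964] [3.94449274e-01 3.11673096e+00 3.27606920e-05]
```

View pics/a.png

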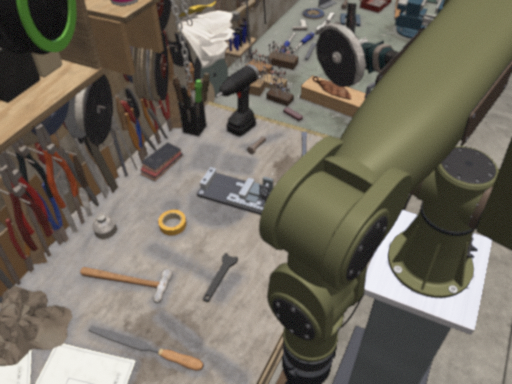

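View pics/b.png

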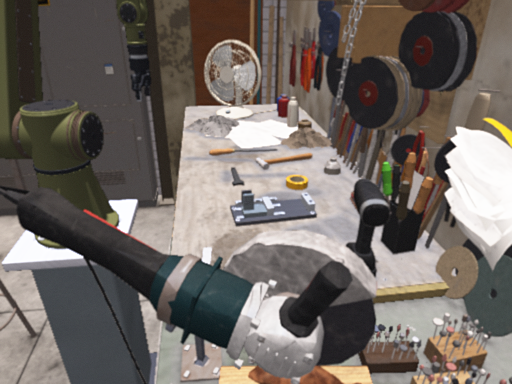

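The scene view shows the clamp at about (236,190), the chisel partly hidden at (305,139), right of the clamp, and the spanner to the left at (219,278). I'll swing over the clamp and look with the wrist camera.

Emit:
jog_arm --rows '[[[-60,-3,0],[0,0,0.1],100],[[-60,-3,0],[0,0,0.1],100],[[-60,-3,0],[0,0,0.1],100],[[-60,-3,0],[0,0,0.1],100],[[-60,-3,0],[0,0,0.1],100],[[-60,-3,0],[0,0,0.1],100],[[-60,-3,0],[0,0,0.1],100],[[-60,-3,0],[0,0,0.1],100],[[-60,-3,0],[0,0,0.1],100],[[-60,-3,0],[0,0,0.1],100],[[-60,-3,0],[0,0,0.1],100],[[-60,-3,0],[0,0,0.1],100],[[-60,-3,0],[0,0,0.1],100],[[-60,-3,0],[0,0,0.1],100],[[0,0,0],[0,0,0],100],[[0,0,0],[0,0,0],100]]'

```text
t: 2.9
tcp_pos: [0.5988, -0.0496, 0.2313]
ee_rot: [-2.31, -2.129, -0.001]
force: [-0.3, -0.1, -0.5]
gripper_width: 0.0853
grasp_force: 0.0
```

```bash
cat > look.py <<'E'
import sys
from h import *
def look(n,ts,fn):
    im=snap(n,fn); c=robot.calibration(n); out=[im]
    for t in ts:
        for q in robot.outline_of(t,n)[:2]:
            m=q['pixels']; cn=max(cv2.findContours(m.astype('uint8'),0,2)[0],key=cv2.contourArea)
            b=cv2.boxPoints(cv2.minAreaRect(cn))
            print(n,t,round(q['p'],2),np.round(q['uv']),m.sum(),np.round(ray(n,b,0.012,c)[:,:2],3).tolist(),np.round(b).tolist())
            np.save(f'{n}_{t}_{fn[:-4]}.npy',m)
    s=robot.get_state();print(s['t'],np.round(s['tcp_pos'],4),np.round(s['ee_rot'],4),np.round(s['joint_positions'],3)); print(np.round(c['extrinsics'],3).tolist())
E
python3 - <<'E'
from look import *
look('scene',['cold_chisel','bolt','try_square'],'c.png')
look('wrist',['clamp','jaw','tab','jaw_grip','cold_chisel'],'d.png')
E
```

```text
scene cold_chisel 0.61 [303. 140.] 75 [[0.532, -0.361], [0.522, -0.365], [0.464, -0.223], [0.473, -0.218]] [[302.0, 132.0], [305.0, 132.0], [305.0, 161.0], [302.0, 161.0]]
scene bolt 0.46 [255. 143.] 175 [[0.674, -0.19], [0.663, -0.295], [0.627, -0.272], [0.639, -0.169]] [[244.0, 149.0], [261.0, 132.0], [267.0, 139.0], [251.0, 156.0]]
scene try_square 0.51 [334. 164.] 264 [[0.419, -0.208], [0.35, -0.326], [0.305, -0.266], [0.373, -0.154]] [[316.0, 168.0], [348.0, 152.0], [355.0, 167.0], [323.0, 182.0]]
3.1 [ 0.5989 -0.0482  0.2313] [-2.3071e+00 -2.1322e+00 -2.0000e-04] [-0.08   0.315 -0.045  1.211  0.     1.569]
[[-0.896, -0.304, 0.323, 0.063], [-0.444, 0.634, -0.633, 0.894], [-0.012, -0.71, -0.704, 1.065], [0.0, 0.0, 0.0, 1.0]]
wrist clamp 0.92 [247. 115.] 22042 [[0.455, 0.046], [0.711, 0.064], [0.733, -0.045], [0.45, -0.07]] [[124.0, 89.0], [355.0, 50.0], [371.0, 149.0], [140.0, 187.0]]
wrist jaw 0.61 [198. 133.] 5555 [[0.464, 0.037], [0.581, 0.038], [0.581, -0.05], [0.454, -0.052]] [[134.0, 95.0], [237.0, 86.0], [244.0, 164.0], [141.0, 173.0]]
wrist jaw_grip 0.7 [199. 138.] 5447 [[0.465, 0.037], [0.58, 0.038], [0.58, -0.049], [0.455, -0.051]] [[135.0, 96.0], [236.0, 87.0], [243.0, 163.0], [142.0, 172.0]]
wrist cold_chisel 0.86 [194. 317.] 846 [[0.463, -0.224], [0.479, -0.214], [0.524, -0.326], [0.506, -0.338]] [[171.0, 292.0], [182.0, 284.0], [224.0, 347.0], [213.0, 354.0]]
3.4 [ 0.5988 -0.0491  0.2313] [ 2.3087e+00  2.1306e+00 -1.0000e-04] [-0.082  0.315 -0.045  1.211 -0.     1.569]
[[0.997, -0.075, -0.026, 0.605], [-0.079, -0.947, -0.313, 0.031], [-0.001, 0.314, -0.949, 0.374], [0.0, 0.0, 0.0, 1.0]]
```

View pics/d.png

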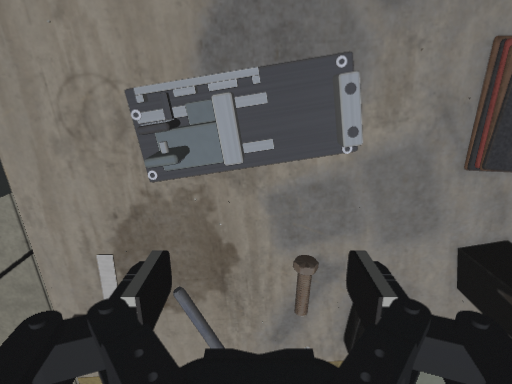

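The wrist view shows the whole clamp (corners near (127,90), (352,53), (358,150) and (143,182)). The fixed jaw is at (351,110), the sliding jaw bar at (227,130), the tab at (175,123) and the grip plate at (160,161). The chisel starts at (178,290) and the gripper hides the rest.

```bash
python3 - <<'E'
from h import *
from scipy.optimize import least_squares
c=robot.calibration('wrist')
m=np.load('wrist_clamp_d.npy').astype('uint8')
cn=max(cv2.findContours(m,0,2)[0],key=cv2.contourArea)
q=cv2.approxPolyDP(cn,0.02*cv2.arcLength(cn,True),True).reshape(-1,2); print(q.tolist())
def W(p,P): 
    a=p[2];P=np.asarray(P,float); return np.c_[p[0]+np.cos(a)*P[:,0]-np.sin(a)*P[:,1],p[1]+np.sin(a)*P[:,0]+np.cos(a)*P[:,1],P[:,2]]
# plate corners + fixed jaw top corners
P=[(-.13,.059,.016),(.125,.059,.016),(.125,-.051,.016),(-.13,-.051,.016),(.1,.038,.046),(.122,.038,.046),(.122,-.038,.046),(.1,-.038,.046)]
uv=np.array([(127,91),(352,53),(358,150),(144,182),(340,73),(359,71),(363,145),(343,147)],float)
r=least_squares(lambda p:(proj('wrist',W(p,P),c)-uv).ravel(),[.61,0,.05],loss='soft_l1')
p=r.x; print(p,np.round(r.fun.reshape(-1,2),1).tolist()); np.save('clamp.npy',p)
# sliding jaw front/rear face top edge at z 45
s=ray('wrist',[(233,93),(242,162),(212,96),(219,166)],.045,c)
a=p[2]; d=s[:,:2]-p[:2]; print('jaw face clampframe',np.round(np.c_[d@[np.cos(a),np.sin(a)],d@[-np.sin(a),np.cos(a)]],4).tolist())
print('bed_mid',W(p,[(.05,0,.016)]))
im=cv2.imread('pics/d.png')[70:200,110:380]; cv2.imwrite('pics/e.png',cv2.resize(im,None,fx=2.9,fy=2.9,interpolation=2))
E
```

```text
[[352, 54], [126, 89], [149, 180], [355, 151]]
[ 0.58777068 -0.00492443  0.07434863] [[-5.4, -1.8], [0.7, -2.8], [0.1, 1.4], [4.2, 1.3], [-2.5, 0.5], [0.6, -1.2], [0.2, 0.2], [-0.3, 1.3]]
jaw face clampframe [[-0.0066, 0.036], [-0.0098, -0.0363], [-0.0284, 0.0364], [-0.0356, -0.0368]]
bed_mid [[ 0.63763256 -0.00121042  0.016     ]]
```

View pics/e.png

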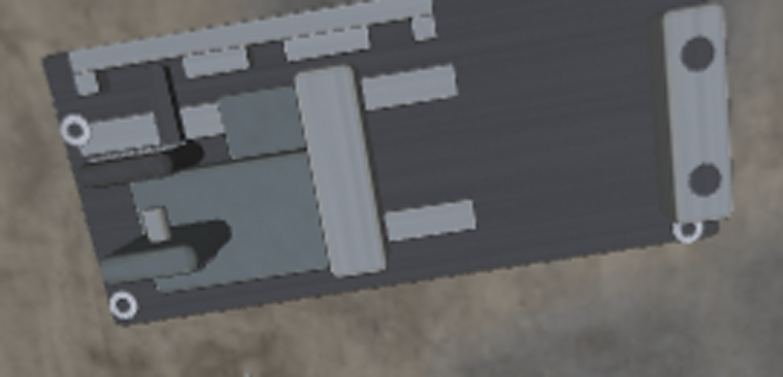

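The crop shows the bottom-left plate corner at about (150,182) in the full picture, so I'll refit with that.

```bash
cat >> h.py <<'E'
def W(p,P): 
    a=p[2];P=np.asarray(P,float); return np.c_[p[0]+np.cos(a)*P[:,0]-np.sin(a)*P[:,1],p[1]+np.sin(a)*P[:,0]+np.cos(a)*P[:,1],P[:,2]]
def toC(p,s):
    a=p[2]; d=np.atleast_2d(s)[:,:2]-p[:2]; return np.c_[d@[np.cos(a),np.sin(a)],d@[-np.sin(a),np.cos(a)]]
E
python3 - <<'E'
from h import *
from scipy.optimize import least_squares
c=robot.calibration('wrist')
P=[(-.13,.059,.016),(.125,.059,.016),(.125,-.051,.016),(-.13,-.051,.016),(.1,.038,.046),(.122,.038,.046),(.122,-.038,.046),(.1,-.038,.046)]
uv=np.array([(125,90),(352,53),(357,151),(150.3,182),(339,74),(359,72.4),(362.4,144),(343,146)],float)
r=least_squares(lambda p:(proj('wrist',W(p,P),c)-uv).ravel(),[.61,0,.05],loss='soft_l1')
p=r.x; print(p,np.round(r.fun.reshape(-1,2),1).tolist()); np.save('clamp.npy',p)
print(np.round(toC(p,ray('wrist',[(231.4,93.4),(242.4,162.4),(212.4,96),(225,163.8)],.045,c)),4).tolist())
print('bed_mid',W(p,[(.05,0,.016)]))
print('tab out edge z86', toC(p,ray('wrist',[(160,126),(138,132)],.086,c)),'grip plate z88',toC(p,ray('wrist',[(177,159),(147,165)],.088,c)))
E
```

```text
[ 0.58795158 -0.00533456  0.07505904] [[-3.2, -0.3], [0.8, -2.4], [1.2, 0.6], [-1.8, 1.7], [-1.4, -0.1], [0.8, -2.2], [1.0, 1.4], [-0.2, 2.6]]
[[-0.0084, 0.0363], [-0.0096, -0.0363], [-0.0281, 0.0368], [-0.0288, -0.0349]]
bed_mid [[ 0.6378108  -0.00158513  0.016     ]]
tab out edge z86 [[-0.07532878  0.01801827]
 [-0.09691401  0.01583264]] grip plate z88 [[-0.06660891 -0.01428905]
 [-0.09629393 -0.01555127]]
```

Emit:
jog_arm --rows '[[[-52,-16,0],[0,0,-0.094],100],[[-50,-20,0],[0,0,-0.094],100],[[-48,-25,0],[0,0,-0.094],100],[[-45,-30,0],[0,0,-0.094],100],[[-42,-34,0],[0,0,-0.094],100],[[0,0,0],[0,0,0],100],[[0,0,0],[0,0,0],100]]'

```text
t: 4.28
tcp_pos: [0.4989, -0.3007, 0.2313]
ee_rot: [-1.751, -2.608, -0.001]
force: [0.3, 0.7, 0.9]
gripper_width: 0.0857
grasp_force: 0.0
```

```bash
python3 - <<'E'
from look import *
look('wrist',['cold_chisel'],'f.png')
E
```

```text
wrist cold_chisel 0.83 [258. 154.] 1752 [[0.52, -0.37], [0.462, -0.225], [0.476, -0.219], [0.537, -0.363]] [[254.0, 217.0], [254.0, 88.0], [268.0, 88.0], [268.0, 217.0]]
4.375 [ 0.4993 -0.2999  0.2313] [-1.7488e+00 -2.6097e+00 -5.0000e-04] [-0.541  0.28  -0.092  1.199  0.     0.64 ]
[[0.925, 0.36, 0.118, 0.468], [0.379, -0.879, -0.29, -0.227], [-0.001, 0.313, -0.95, 0.374], [0.0, 0.0, 0.0, 1.0]]
```

View pics/f.png

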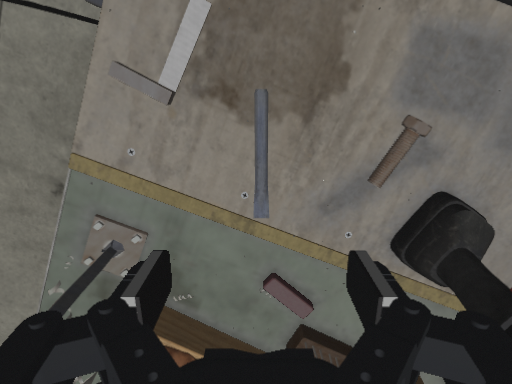

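The chisel lies clear, from its head at (261,89) to its edge at (261,217). That gives a length of 156 mm against the 158 given and a yaw of 0.39, and the tool is already aligned with it. Next I descend and grip.

Emit:
jog_arm --rows '[[[3,1,55],[0,0,0],55],[[3,1,55],[0,0,0],55],[[0,0,55],[0,0,0],55],[[0,0,45],[0,0,0],55],[[0,0,16],[0,0,0],55],[[0,0,0],[0,0,0],55],[[0,0,0],[0,0,0],0],[[0,0,0],[0,0,0],0],[[0,0,0],[0,0,0],0],[[0,0,0],[0,0,0],0],[[0,0,0],[0,0,0],0]]'

```text
t: 5.75
tcp_pos: [0.5, -0.2955, 0.0077]
ee_rot: [1.748, 2.606, 0.001]
force: [-0.9, 1.8, 6.4]
gripper_width: 0.0155
grasp_force: 58.6
```

Emit:
jog_arm --rows '[[[0,0,-60],[0,0,0],0],[[0,0,-60],[0,0,0],0],[[36,40,0],[0,0,0.052],0],[[38,38,0],[0,0,0.052],0],[[40,36,0],[0,0,0.052],0],[[42,34,0],[0,0,0.052],0],[[44,31,0],[0,0,0.053],0],[[45,29,0],[0,0,0.053],0],[[0,0,0],[0,0,0],0],[[0,0,0],[0,0,0],0]]'

```text
t: 7.0
tcp_pos: [0.6371, -0.0034, 0.1257]
ee_rot: [2.135, 2.304, -0.001]
force: [-0.2, 0.2, -1.6]
gripper_width: 0.015
grasp_force: 59.7
```

```bash
python3 - <<'E'
from look import *
look('wrist',['cold_chisel'],'g.png')
s=robot.get_state(); T=s['tcp_pos']; p=np.load('clamp.npy')
Rm=R.from_rotvec(s['ee_rot']).as_matrix(); print('tcp in clamp',toC(p,T),'yaw',np.arctan2(Rm[1,1],Rm[0,1]))
c=robot.calibration('wrist')
m=np.load('wrist_cold_chisel_g.npy'); v,u=np.nonzero(m)
for k in (v<v.min()+3,v>v.max()-3): print('end',u[k].mean(),v[k].mean(),toC(p,ray('wrist',[(u[k].mean(),v[k].mean())],T[2],c)))
E
```

```text
wrist cold_chisel 0.73 [255. 217.] 8417 [[0.628, -0.191], [0.616, 0.072], [0.645, 0.074], [0.667, -0.188]] [[238.0, 353.0], [240.0, 94.0], [277.0, 94.0], [275.0, 353.0]]
wrist cold_chisel 0.53 [125. 197.] 11700 [[0.439, 0.029], [0.575, 0.044], [0.579, -0.057], [0.426, -0.075]] [[24.0, 132.0], [189.0, 125.0], [193.0, 237.0], [28.0, 244.0]]
7.1 [ 0.6368 -0.0044  0.1256] [ 2.1378e+00  2.3019e+00 -6.0000e-04] [-0.007  0.439 -0.112  1.02  -0.     1.49 ]
[[0.997, 0.071, 0.022, 0.631], [0.074, -0.947, -0.314, 0.075], [-0.001, 0.314, -0.949, 0.268], [0.0, 0.0, 0.0, 1.0]]
tcp in clamp [[ 0.04881027 -0.00273214]] yaw 0.07389042412559667
end 92.72972972972973 130.1891891891892 [[-0.02773335  0.05979256]]
end 59.07079646017699 240.73451327433628 [[-0.05473291  0.00344739]]
```

View pics/g.png

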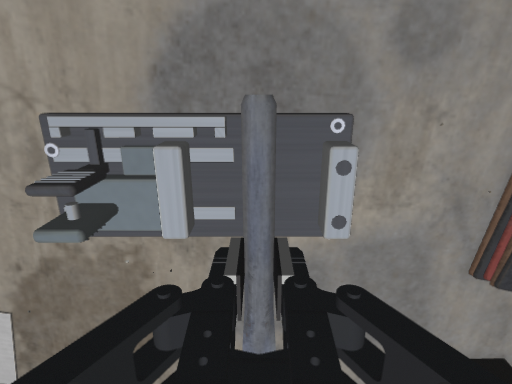

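The chisel is gripped level and near its middle (head (259,94), edge about (258,353)). It hangs over the open bed between the sliding jaw at (172,190) and the fixed jaw at (341,190). I'll refit the clamp from this closer view.

```bash
python3 - <<'E'
from h import *
from scipy.optimize import least_squares
c=robot.calibration('wrist')
P=[(-.13,.059,.016),(.125,.059,.016),(.125,-.051,.016),(.1,.038,.046),(.122,.038,.046),(.122,-.038,.046),(.1,-.038,.046)]
uv=np.array([(41,113),(353,113),(350,238),(329,147),(357,147),(353,238),(325,238)],float)
p0=np.load('clamp.npy')
r=least_squares(lambda p:(proj('wrist',W(p,P),c)-uv).ravel(),p0,loss='soft_l1')
p=r.x; print(p0,p,np.round(r.fun.reshape(-1,2),1).tolist()); np.save('clamp2.npy',p)
print(np.round(toC(p,ray('wrist',[(184,147),(189,238),(154,147),(162,238)],.045,c)),4).tolist())
T=robot.get_state()['tcp_pos']; print('tcp',toC(p,T))
print('chisel ends',toC(p,ray('wrist',[(259,94),(258,353)],T[2]-.003,c)))
E
```

```text
[ 0.58795158 -0.00533456  0.07505904] [ 0.58906434 -0.00476789  0.07940266] [[-4.6, 1.7], [2.8, 0.0], [-5.6, -0.6], [2.0, -1.2], [4.3, -1.4], [-1.1, 1.7], [-0.5, 1.9]]
[[-0.0073, 0.0376], [-0.0094, -0.0363], [-0.0293, 0.0377], [-0.0312, -0.0361]]
tcp [[ 0.04764375 -0.00342075]]
chisel ends [[ 0.04778962  0.07485258]
 [ 0.04635624 -0.07443726]]
```

Emit:
jog_arm --rows '[[[0,0,45],[0,0,0],0],[[0,0,40],[0,0,0],0],[[0,0,12],[0,0,0],0],[[0,0,3],[0,0,0],0],[[0,0,2],[0,0,0],0],[[0,0,0],[0,0,0],0]]'

```text
t: 7.85
tcp_pos: [0.6385, -0.0034, 0.0247]
ee_rot: [2.136, 2.302, 0.002]
force: [0.5, 0.3, -3.6]
gripper_width: 0.0148
grasp_force: 59.7
```

Emit:
jog_arm --rows '[[[0,0,1.5],[0,0,0],0],[[0,0,0],[0,0,0],0],[[0,0,0],[0,0,0],0]]'

```text
t: 8.22
tcp_pos: [0.6385, -0.0033, 0.0237]
ee_rot: [2.135, 2.302, 0.002]
force: [-0.7, 0.7, 5.4]
gripper_width: 0.0153
grasp_force: 60.8
```

Emit:
jog_arm --rows '[[[0,0,0],[0,0,0],45],[[0,0,0],[0,0,0],45],[[0,0,0],[0,0,0],45],[[0,0,-10],[0,0,0],45],[[0,0,-40],[0,0,0],45],[[0,0,-55],[0,0,0],45],[[0,0,-55],[0,0,0],45],[[0,0,0],[0,0,0],45],[[0,0,0],[0,0,0],45]]'

```text
t: 9.35
tcp_pos: [0.6374, -0.0033, 0.1822]
ee_rot: [2.136, 2.303, 0.001]
force: [-0.2, 0.1, -0.1]
gripper_width: 0.0381
grasp_force: 0.0
```

Emit:
jog_arm --rows '[[[-1,-44,0],[0,0,0],45],[[-1,-44,0],[0,0,0],45],[[-1,-44,0],[0,0,0],45],[[0,0,0],[0,0,-0.175],45],[[0,0,0],[0,0,-0.175],60],[[0,0,0],[0,0,-0.175],60],[[0,0,0],[0,0,-0.175],80],[[0,0,0],[0,0,-0.175],80],[[0,0,0],[0,0,-0.175],90],[[0,0,0],[0,0,-0.175],90],[[0,0,0],[0,0,-0.175],90],[[0,0,0],[0,0,-0.175],90],[[0,0,0],[0,0,0],90],[[0,0,0],[0,0,0],90]]'

```text
t: 11.1
tcp_pos: [0.5053, -0.0162, 0.1809]
ee_rot: [0.12, -3.138, -0.0]
force: [-0.4, 0.7, 0.9]
gripper_width: 0.0771
grasp_force: 0.0
```

```bash
python3 - <<'E'
from look import *
look('wrist',['cold_chisel','jaw_grip','tab','clamp'],'i.png')
s=robot.get_state(); T=s['tcp_pos']; p=np.load('clamp2.npy')
Rm=R.from_rotvec(s['ee_rot']).as_matrix(); print('tcp in clamp',toC(p,T),'yaw',np.arctan2(Rm[1,1],Rm[0,1]))
E
```

```text
wrist cold_chisel 0.65 [260. 286.] 1957 [[0.643, -0.086], [0.63, 0.077], [0.651, 0.08], [0.664, -0.086]] [[192.0, 281.0], [330.0, 281.0], [330.0, 296.0], [192.0, 296.0]]
wrist jaw_grip 0.72 [264. 208.] 6256 [[0.6, -0.044], [0.491, -0.048], [0.486, 0.038], [0.594, 0.051]] [[229.0, 251.0], [230.0, 157.0], [313.0, 159.0], [312.0, 252.0]]
wrist tab 0.57 [287. 180.] 720 [[0.527, -0.014], [0.484, 0.012], [0.504, 0.043], [0.548, 0.017]] [[260.0, 192.0], [289.0, 155.0], [316.0, 176.0], [287.0, 213.0]]
wrist clamp 0.75 [266. 221.] 20406 [[0.462, -0.064], [0.452, 0.046], [0.629, 0.074], [0.641, -0.056]] [[216.0, 128.0], [326.0, 126.0], [328.0, 280.0], [218.0, 281.0]]
11.35 [ 0.5059 -0.0162  0.1817] [ 0.1231 -3.1391 -0.    ] [-0.032  0.165 -0.353  1.053 -0.    -0.11 ]
[[-0.076, 0.948, 0.31, 0.425], [0.997, 0.073, 0.023, -0.023], [-0.001, 0.311, -0.95, 0.324], [0.0, 0.0, 0.0, 1.0]]
tcp in clamp [[-0.08381088 -0.00476037]] yaw 1.6491894222731014
```

View pics/i.png

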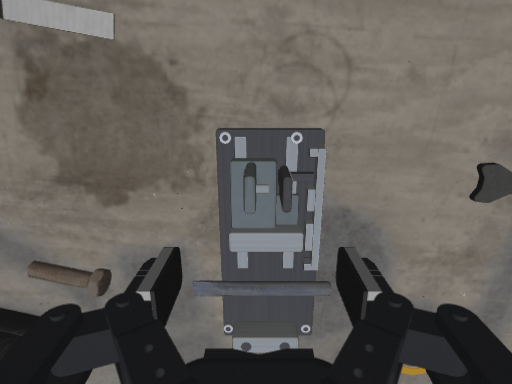

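The chisel lies across the bed ((193,288) to (330,288)), square to the clamp, with its edge to the right (left in this picture). The grip plate is at (250,188) and the tab at (286,188). I'll check where the grip's middle is.

```bash
python3 - <<'E'
from look import *
c=robot.calibration('wrist'); p=np.load('clamp2.npy')
print(np.round(toC(p,ray('wrist',[(244.5,188),(256,188),(244.5,164),(245,212)],.088,c)),4).tolist())
print(np.round(toC(p,ray('wrist',[(281,190),(292,188),(282,166),(290,212)],.086,c)),4).tolist())
print('jaw face',np.round(toC(p,ray('wrist',[(229,251),(302,251),(230,233)],.045,c)),4).tolist())
print('chisel',np.round(toC(p,ray('wrist',[(193,281),(330,281),(193,296),(330,296)],.03,c)),4).tolist())
im=cv2.imread('pics/i.png')[120:310,180:350]; cv2.imwrite('pics/j.png',cv2.resize(im,None,fx=3.1,fy=3.1,interpolation=2))
E
```

```text
[[-0.0907, -0.0173], [-0.0907, -0.008], [-0.1106, -0.017], [-0.0698, -0.0172]]
[[-0.0884, 0.0124], [-0.0901, 0.0214], [-0.1084, 0.0128], [-0.069, 0.0204]]
jaw face [[-0.0096, -0.0364], [-0.0095, 0.0385], [-0.0299, -0.0348]]
chisel [[0.0363, -0.0795], [0.0364, 0.0737], [0.0562, -0.0809], [0.0563, 0.0751]]
```

View pics/j.png

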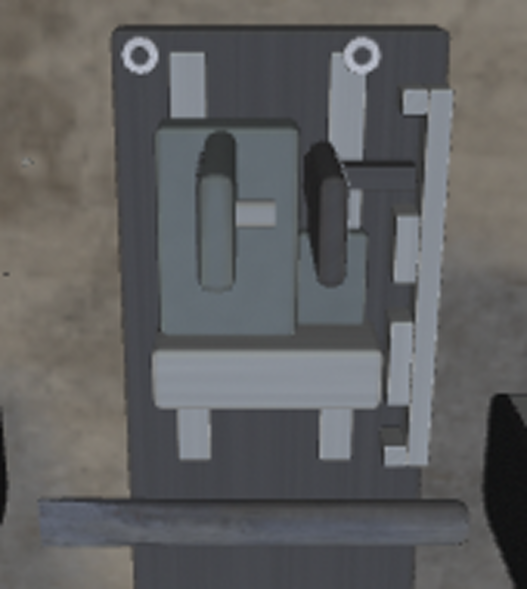

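Emit:
jog_arm --rows '[[[0,0,40],[0,0,0],90],[[0,0,50],[0,0,0],90],[[0,0,30],[0,0,0],90],[[0,0,12],[0,0,0],90],[[0,0,0],[0,0,0],60],[[0,0,0],[0,0,0],60],[[0,0,0],[0,0,0],60]]'

```text
t: 12.22
tcp_pos: [0.5067, -0.0158, 0.0509]
ee_rot: [-0.125, 3.137, 0.001]
force: [-1.0, 2.6, 0.7]
gripper_width: 0.0515
grasp_force: 1.2
```

Emit:
jog_arm --rows '[[[0,0,0],[0,0,0],40],[[0,0,0],[0,0,0],0],[[0,0,0],[0,0,0],0],[[0,0,0],[0,0,0],0],[[0,0,0],[0,0,0],0]]'

```text
t: 12.85
tcp_pos: [0.5073, -0.0145, 0.0513]
ee_rot: [-0.126, 3.136, 0.006]
force: [-0.4, 7.2, 8.7]
gripper_width: 0.0276
grasp_force: 60.0
```

Emit:
jog_arm --rows '[[[-5,1,0],[0,0,0],0],[[-10,0,0],[0,0,0],0],[[-12,0,0],[0,0,0],0],[[-12,0,0],[0,0,0],0],[[-12,0,0],[0,0,0],0],[[-12,0,0],[0,0,0],0],[[-9,0,0],[0,0,0],0],[[-5,0,0],[0,0,0],0],[[0,0,0],[0,0,0],0]]'

```text
t: 13.98
tcp_pos: [0.5841, -0.0087, 0.0513]
ee_rot: [-0.125, 3.136, 0.002]
force: [-1.0, 0.0, 7.3]
gripper_width: 0.0275
grasp_force: 62.7
```

Emit:
jog_arm --rows '[[[-3,0,0],[0,0,0],0],[[-3,0,0],[0,0,0],0],[[-2,0,0],[0,0,0],0],[[-2,0,0],[0,0,0],0],[[0,0,0],[0,0,0],0],[[0,0,0],[0,0,0],0]]'

```text
t: 14.72
tcp_pos: [0.5933, -0.008, 0.0513]
ee_rot: [-0.125, 3.137, 0.002]
force: [-3.0, 1.2, 8.8]
gripper_width: 0.0277
grasp_force: 62.9
```

Emit:
jog_arm --rows '[[[-2,0,0],[0,0,0],0],[[-1,0,0],[0,0,0],0],[[0,0,0],[0,0,0],0],[[0,0,0],[0,0,0],0]]'

```text
t: 15.22
tcp_pos: [0.5962, -0.0078, 0.0513]
ee_rot: [-0.125, 3.137, 0.002]
force: [-3.5, 1.1, 8.2]
gripper_width: 0.0274
grasp_force: 63.0
```

Emit:
jog_arm --rows '[[[-1,0,0],[0,0,0],0],[[-1,0,0],[0,0,0],0],[[0,0,0],[0,0,0],0],[[0,0,0],[0,0,0],0]]'

```text
t: 15.72
tcp_pos: [0.5966, -0.0078, 0.0513]
ee_rot: [0.125, -3.138, -0.001]
force: [-8.7, 0.8, 13.5]
gripper_width: 0.0273
grasp_force: 63.3
```

Emit:
jog_arm --rows '[[[-1,0,0],[0,0,0],0],[[0,0,0],[0,0,0],0],[[0,0,0],[0,0,0],85],[[0,0,0],[0,0,0],85],[[0,0,0],[0,0,0],85],[[0,0,0],[0,0,0],85],[[0,0,0],[0,0,0],85],[[0,0,-10],[0,0,0],85],[[0,0,-40],[0,0,0],85],[[0,0,-50],[0,0,0],85],[[40,0,-40],[0,0,0],85],[[40,0,0],[0,0,0],85],[[0,0,0],[0,0,0],85],[[0,0,0],[0,0,0],85]]'

```text
t: 17.48
tcp_pos: [0.5196, -0.0141, 0.1905]
ee_rot: [-0.124, 3.137, -0.0]
force: [-0.2, 0.1, 0.4]
gripper_width: 0.073
grasp_force: 0.0
```

```bash
python3 - <<'E'
from look import *
look('wrist',['cold_chisel','jaw_grip','tab'],'k.png')
im=cv2.imread('pics/k.png')[100:330,160:370]; cv2.imwrite('pics/l.png',cv2.resize(im,None,fx=2.6,fy=2.6,interpolation=2))
E
```

```text
wrist cold_chisel 0.97 [225. 302.] 1003 [[0.685, -0.083], [0.679, -0.015], [0.7, -0.013], [0.705, -0.082]] [[194.0, 295.0], [249.0, 295.0], [249.0, 309.0], [194.0, 309.0]]
wrist jaw_grip 0.79 [264. 269.] 5293 [[0.583, -0.042], [0.576, 0.044], [0.691, 0.059], [0.699, -0.036]] [[231.0, 222.0], [307.0, 222.0], [307.0, 307.0], [231.0, 307.0]]
wrist tab 0.89 [283. 245.] 711 [[0.591, 0.009], [0.588, 0.046], [0.653, 0.054], [0.657, 0.015]] [[275.0, 232.0], [307.0, 232.0], [307.0, 281.0], [275.0, 281.0]]
17.675 [ 0.5195 -0.0141  0.1895] [ 0.1246 -3.1389 -0.    ] [-0.027  0.185 -0.31   1.076 -0.    -0.106]
[[-0.079, 0.947, 0.312, 0.439], [0.997, 0.075, 0.024, -0.021], [-0.001, 0.313, -0.95, 0.333], [0.0, 0.0, 0.0, 1.0]]
```

View pics/l.png

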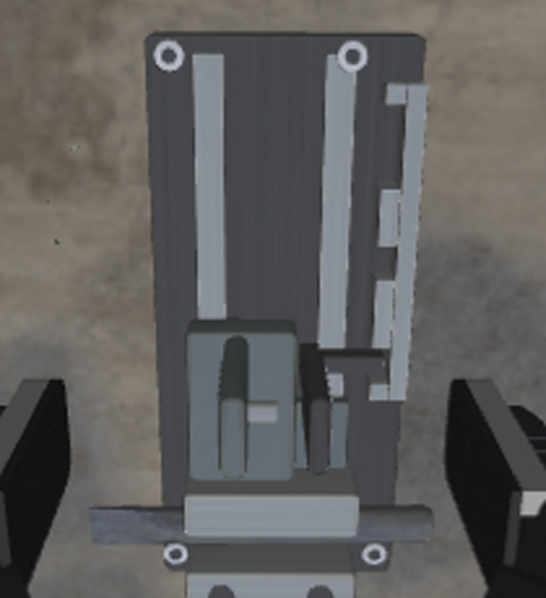

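The jaw has closed on the chisel and the tab nose sits past the tooth in the end notch (crop (385,353)). The tab's full return has to show as about 40 mm outside width, so I'll measure that.

```bash
python3 - <<'E'
from look import *
c=robot.calibration('wrist'); p=np.load('clamp2.npy')
f=lambda a,z:np.round(toC(p,ray('wrist',[(x/2.6+160,y/2.6+100) for x,y in a],z,c)),4).tolist()
print('plate',f([(219,400),(246,400),(219,473)],.088)); print('tab',f([(308,402),(328,402),(310,472)],.086))
print('jaw front top',f([(187,535),(357,535)],.045),'fixed face top',f([(187,573),(353,573)],.046)); print('chisel ends',f([(91,525),(432,525)],.026))
print('nose',f([(387,353)],.025),'tooth',f([(373,345),(391,345)],.03))
print('side'); look('side',['cold_chisel','pin_spanner'],'m.png')
E
```

```text
plate [[-0.0125, -0.0179], [-0.0125, -0.0085], [0.0169, -0.0183]]
tab [[-0.0106, 0.0131], [-0.0106, 0.02], [0.0178, 0.0143]]
jaw front top [[0.0776, -0.035], [0.0776, 0.0385]] fixed face top [[0.0967, -0.0355], [0.0967, 0.0373]]
chisel ends [[0.0872, -0.0809], [0.0871, 0.0755]]
nose [[0.0006, 0.0507]] tooth [[-0.0055, 0.0437], [-0.0055, 0.0513]]
side
side cold_chisel 0.41 [308. 214.] 51 [[0.678, -0.011], [0.694, 0.006], [0.702, -0.052], [0.686, -0.067]] [[301.0, 209.0], [305.0, 206.0], [312.0, 215.0], [309.0, 218.0]]
17.825 [ 0.5191 -0.0141  0.1894] [ 0.1246 -3.1385 -0.    ] [-0.027  0.185 -0.311  1.076 -0.    -0.106]
[[0.99, -0.058, 0.131, 0.387], [-0.143, -0.454, 0.879, -1.007], [0.008, -0.889, -0.458, 0.586], [0.0, 0.0, 0.0, 1.0]]
```

```bash
python3 -c "
from workcell import robot
print(robot.job_done())"
```

```text
the job is handed in; nothing more can be done
None
```

The cold chisel is clamped across the bed against the fixed jaw with its edge to the right, the tab measures as sprung fully back out with its nose in the end notch, and the job was handed in at about 18 s (no verdict came back).

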